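# Wedge the rocking instrument stand

## Task

The instrument stand rocks because the foot at one corner hangs clear of the bench: using fingertips only, push the aluminium wedge along the bench, thin end first, under that foot until it is snug and the stand no longer rocks, without jacking the stand up. Then press down firmly with a fingertip on the stand's top plate above that foot to prove that the corner no longer dips (if it dips, push the wedge further and test again), and finish with the hand clear. Do not lift the wedge or the stand, do not shove the stand out of its place, and leave the small things lying around alone.

Things in the scene. Friction and masses are not known exactly. Their poses are not given: they have to be found in the camera images.
- stand: pressure-test stand, 4.5 to 5.8 kg: aluminium plate 260 (x) x 240 (y) x 24 mm, underside 36, top 60 mm above the bench, on four domed feet at x +-105, y +-95 mm. Origin at bench level under the plate's centre, z up. Three feet stand on the bench; the one at +x +y hangs clear. Loose: stands by its weight and friction (some 15 N or more to shove it)
- reservoir_top (a point): top of the clear reservoir on the stand (radius 34 mm, 113 mm above the bench), stand-frame x -60, y +5. The other fittings (block, pump barrel, gauge up to 232 mm) stand on the plate at y < -50 mm; the plate is bare for x > 0, y > -45 mm
- press_point (a point): top face of the stand's plate straight above the short foot, stand-frame (105, 95, 60) mm, 25 mm in from both plate edges: the place to press. Unwedged, a press of some 2 to 5 N here tips the corner down until the foot meets something; let go, the stand falls back level. Test with more than 6 N
- foot_ball (a point): centre of the short foot's steel ball end, radius 12 mm (its lowest point is 12 mm lower); stand-frame x 105, y 95 mm. It hangs so that the ball is 5 to 11 mm clear of the bench (differs each time); the foot is locked in the stand
- wedge: solid aluminium wedge lying on the bench, 0.14 to 0.28 kg, 110 mm long (x), 60 wide (y); +x end thin (3 mm), -x end thick (21 mm, upright flat face), the top a straight slope (1 : 6.1). Origin at the centre of its underside. Starts off the stand's +y side, thin end roughly to the short foot. Slides at 1 to 2.5 N; once it bears on the foot the push rises steeply; it is self-locking
- slope (a point): centre of the wedge's sloping top face, 12 mm above its underside; z axis normal to the slope, x axis down the slope to the thin end. The ball bears on the slope when its centre is 12 mm above it along this z
- adapter: bystander: small steel and brass fitting, 32 mm round, 40 mm high, standing on the bench; origin under its centre
- flat_block: bystander: flat aluminium block 60 x 30 x 20 mm (no slope); origin under its centre
- star_knob: bystander: black five-lobed knob, 52 mm across, 30 mm high with its stud; origin under its centre
- dial_gauge: bystander: round dial gauge lying on its back, 62 mm across, 26 mm high, with a stem 30 mm long to its +x; origin under its centre
Not all that is in view belongs to the job. Leave any purple or yellow look-alike of the wedge alone.

How it is judged:
On the way, in this order (a step that is already met when the one before it is completed fails the run):
1. the wedge is under the short foot and bears on it (gap under 1.5 mm) with the corner level and no hand on the stand (z of foot_ball in the frame of slope between 0.009 and 0.0135 m and x of foot_ball in the frame of wedge between -0.052 and 0.058 m and y of foot_ball in the frame of wedge between -0.029 and 0.029 m and height (world z) of press_point between 0.058 and 0.0645 m and contact force between the fingers and stand below 0.5 N), for 0.1 s.
2. the fingers press on the plate above the short foot with over 6 N and the corner does not dip more than 2 mm (height (world z) of press_point between 0.058 and 0.0645 m and contact force between the fingers and stand above 6 N and horizontal distance between the grasp point and press_point below 0.05 m and height (world z) of the grasp point above 0.06 m), for 0.1 s.
At the end, for the whole second after the job is handed in: the wedge lies on the bench under the short foot and bears on it: the gap between ball and slope is under 1.5 mm, the corner is within 2 mm below and 4.5 mm above level, the stand is within 20 mm of where it stood, all at rest (z of foot_ball in the frame of slope between 0.009 and 0.0135 m and x of foot_ball in the frame of wedge between -0.052 and 0.058 m and y of foot_ball in the frame of wedge between -0.029 and 0.029 m and height (world z) of press_point between 0.058 and 0.0645 m and distance of stand from where it was at the start of the episode below 0.02 m and angle between stand's own z axis and vertical below 0.025 rad and height (world z) of wedge below 0.004 m and linear speed of each of wedge, stand below 0.01 m/s); the robot touches nothing.
It fails at once if the wedge is lifted off the bench by more than 10 mm (height (world z) of wedge above 0.01 m).
It fails at once if the stand is lifted (height (world z) of stand above 0.01 m).
It fails at once if the stand is shoved more than 25 mm (distance of stand from where it was at the start of the episode above 0.025 m).
It fails at once if a bystander (fitting, flat block, knob or gauge) is moved more than 20 mm (distance of any of adapter, flat_block, star_knob, dial_gauge from where it was at the start of the episode above 0.02 m).
It also fails if it takes over 51 s, if anything falls off the work surface, if the arm or the gripper's body presses on something with over 40 N, if the wrist force passes 120 N, or if a joint passes its speed limit or range.

## Robot

A 6-joint arm with a two-finger parallel gripper is mounted at the origin on the work surface. World frame = base frame: x ahead of the robot, y to its left, z up, the work surface at z = 0. Lengths are in m, angles in rad, forces in N, time in s.
With the tool pointing down it reaches from about 0.375 to 0.9 m from the base axis. Payload 3.1 kg.
Tool frame: the origin (TCP) lies at the very end of the fingers, on their centre line; the grasp point (between the pads) lies 19 mm behind it; z points along the fingers, y is the line along which they close (so a half turn about z gives the same grasp; the last joint's range is limited). The gripper opens to 85 mm and grips with 20 to 120 N. Pads are 22 mm wide; open, the fingers measure 114 mm over their backs; the gripper's body (76 mm by 85 mm) begins 54 mm behind the grasp point. The pads swing forward as they close: fully open they stand 13 mm farther back than shut.
Start: joints at [1.073, 0.527, 1.433, -0, 1.181, -0.178], TCP at [0.196, 0.593, 0.231] pointing down, gripper open.
Joint ranges: [-3.08, 3.08], [-0.75, 2.2], [0.22, 2.44], [-1.43, 4.57], [0, 2.65], [-2.85, 2.85]. Speed limits (rad/s): [2.79, 2.79, 3.14, 3.14, 3.14, 3.14].

## Interface

Orientations are given as a unit quaternion [x, y, z, w].
In Python, from station import sense, snapshot, camera_params, sign_off gives the robot as it stands.
- The arm moves only by the shell command python3 -m handwheel 'ROWS' [OPENING] [FORCE]. ROWS is JSON, a list that holds one entry, the list of rows, each a list of 4 numbers: the shift along the tool's x, y, z in units of 25 mm (1.0 is 25 mm), then the turn about the tool's z in units of 6 degrees (1.0 is 6 degrees). A call has 1 to 20 rows; each row shifts and turns the commanded pose from where the row before left it, along the tool's axes as they then stand; what a row does not reach is not made up. A row lasts 1/8 s, in which the tool goes at most 62.5 mm and 10.7 degrees, less where a joint would pass 70% of its speed; a pose out of reach is approached as far as the arm can. A call is refused whole if a number of a shift passes 1 or a number of a turn 1, either way. A call with a gripper value outside its range is refused whole. OPENING is the finger opening in mm, from 0 to 85.4, set as the call begins (- or left out, the last holds). The fingers move at their own pace and stop on an object; FORCE is the grip in N (left out, the last holds). Time passes only in rows, so rows that do not move let the fingers close. It gives the time, the measured TCP pose, the force, the opening and the grip force at its end, in the units of the state.
- sense(): the state, without advancing time (a new reading comes with each control period).
- snapshot(name): name is "scene" or "top" or "wrist"; returns (picture, depth): 480x640x3 uint8, red, green, blue; 480x640 float32, m along the optical axis (not along the pixel's ray), 0 where there is no reading.
- camera_params(name): a dict with "mtx" (3x3 intrinsics, pixels), "extrinsics" (4x4, takes a point from camera to world coordinates); the wrist camera has in their place "hand_eye" (4x4, takes a point from camera to tool coordinates, whose origin is the TCP and whose axes are the flange's). Camera axes: x right, y up, looking along -z (the intrinsics and any distortion apply to the point x, -y, -z); pixel columns grow to the right and rows downward; lengths in m; the calibration is good to about 2 mm. The wrist camera is an equidistant fisheye: a pixel r from the principal point sees the ray r / f radians off the axis. A picture is of the moment at which its call begins: read the wrist's pose just before it. camera_params takes no time and is no camera call.
- sign_off(): hands the job in; it is judged then, once.
The state is a dict: "t": time; "q": joint angles; "qd": joint speeds; "tau": joint torques, N m; "tcp_pos": TCP position; "tool_rot": TCP orientation; "force": force on the tool from outside, world axes, zero at the start; "ft_torque": the same for the moment, N m; "finger_gap": opening from 0.0 (shut) to 1.0 (fully open); "gripper_force": force on a finger pad.
Only numpy, scipy, OpenCV 4.12 (cv2) and the standard library are available. Lean on these libraries where they do the work, as an engineer would, in place of code of your own. Each camera call takes 0.05 s, during which the arm holds its last target. There are 200 camera calls.

## Working session

There is one attempt and no reset: what is moved stays moved. The work goes in short steps, Python scripts to look and compute and a shell command to move; the robot and the scene stay as the last step left them, time stands still between calls to the robot, and variables do not carry over. Pictures are saved under pics/ and viewed, at most 10 in all, crops included, and the job is handed in when it is done.

```bash
mkdir -p pics
cat > h.py <<'E'
import numpy as np,cv2
from station import sense,snapshot,camera_params
def world(name,depth):
    p=camera_params(name);K=np.array(p["mtx"]);E=np.array(p["extrinsics"])
    v,u=np.mgrid[:480,:640]
    d=depth
    P=np.stack([(u-K[0,2])/K[0,0]*d,-(v-K[1,2])/K[1,1]*d,-d,np.ones_like(d)],-1)
    return (P@E.T)[...,:3]
E
python3 - <<'E'
from h import *
s=sense();print({k:np.round(v,3).tolist() for k,v in s.items()})
for n in("scene","top"):
    im,d=snapshot(n);cv2.imwrite(f"pics/{n}0.png",im[...,::-1]);np.savez(f"{n}0.npz",im=im,d=d,w=world(n,d))
    p=camera_params(n);print({k:np.round(v,3).tolist() if not isinstance(v,str) else v for k,v in p.items()})
E
```

```text
{'t': 0.0, 'q': [1.073, 0.528, 1.434, 0.0, 1.181, -0.179], 'qd': [-0.001, 0.001, 0.002, 0.0, -0.001, -0.0], 'tau': [-0.001, -44.235, -17.802, -0.0, 0.008, 0.0], 'tcp_pos': [0.196, 0.593, 0.23], 'tool_rot': [0.159, 0.987, -0.001, -0.0], 'force': [-0.109, -0.139, -0.904], 'ft_torque': [0.008, 0.028, 0.029], 'gripper_force': 0.0, 'finger_gap': 1.002}
{'mtx': [[521.173, 0.0, 321.333], [0.0, 521.173, 238.873], [0.0, 0.0, 1.0]], 'extrinsics': [[-0.358, -0.706, 0.611, 1.047], [0.934, -0.272, 0.233, 0.201], [0.002, 0.654, 0.757, 0.724], [0.0, 0.0, 0.0, 1.0]]}
{'mtx': [[450.106, 0.0, 318.807], [0.0, 450.106, 229.904], [0.0, 0.0, 1.0]], 'extrinsics': [[0.01, 0.993, -0.12, 0.479], [-1.0, 0.01, 0.003, 0.034], [0.004, 0.12, 0.993, 0.773], [0.0, 0.0, 0.0, 1.0]]}
```

View pics/top0.png

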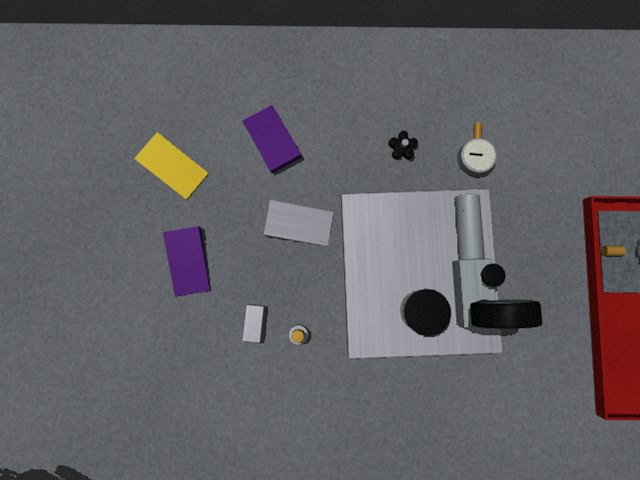

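View pics/scene0.png

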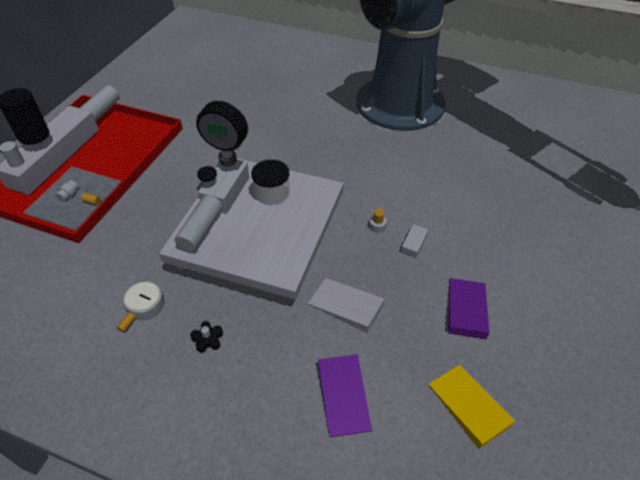

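Top view: the candidates are the silver block (299,223), purple (272,139) and (187,261), yellow (171,165), and the flat block (254,323). The wedge is the bare aluminium one at (299,223). In the scene view its thick face is on the right, at (376,315), away from the stand. The short foot is under the plate corner near (343,195) in the top view. Next I'll measure these and check with a close crop.

Run:
```python
from h import *
z=np.load("top0.npz");im,w=z["im"],z["w"]
hsv=cv2.cvtColor(im,cv2.COLOR_RGB2HSV)
p=camera_params("top");K=np.array(p["mtx"]);E=np.array(p["extrinsics"])
def ray(u,v,h):
    d=E[:3,:3]@np.array([(u-K[0,2])/K[0,0],-(v-K[1,2])/K[1,1],-1]);o=E[:3,3];return o+d*(h-o[2])/d[2]
print("bench z",np.median(w[350:450,100:200,2]),"plate z",np.median(w[205:300,360:440,2]))
print(w[223,262:340:6].round(4).tolist())
# plate and wedge by brightness
m=((im.min(-1)>110)&(hsv[...,1]<60)).astype(np.uint8)
m=cv2.morphologyEx(m,cv2.MORPH_OPEN,np.ones((3,3)))
for c in cv2.findContours(m,cv2.RETR_EXTERNAL,cv2.CHAIN_APPROX_NONE)[0]:
    if cv2.contourArea(c)<200: continue
    r=cv2.minAreaRect(c);b=cv2.boxPoints(r);h=cv2.approxPolyDP(cv2.convexHull(c),6,True)[:,0]
    print(cv2.contourArea(c),np.round(r[0],1),np.round(r[1],1),round(r[2],1),"hull",h.tolist())
    for q in h: print("   ",q,"z",w[q[1],q[0],2].round(3),"z0",ray(*q,0)[:2].round(4),"z60",ray(*q,.06)[:2].round(4),"z21",ray(*q,.021)[:2].round(4))
s=np.load("scene0.npz")["im"]
a=cv2.resize(s[260:360,270:420],(600,400),interpolation=cv2.INTER_CUBIC);cv2.imwrite("pics/crop0.png",a[...,::-1])
```

```text
bench z -0.0005602761587743532 plate z 0.05900708235804086
[[0.5831, 0.1302, 0.0012], [0.581, 0.118, 0.0178], [0.581, 0.1078, 0.0186], [0.5812, 0.0978, 0.0177], [0.5817, 0.0878, 0.0145], [0.5822, 0.0778, 0.0114], [0.5822, 0.0675, 0.0126], [0.5826, 0.0574, 0.0102], [0.5827, 0.0471, 0.0104], [0.5834, 0.0369, 0.0061], [0.5837, 0.0265, 0.0049], [0.584, 0.0162, 0.0034], [0.5845, 0.0057, 0.0002]]
590.0 [252.3 323.5] [17.6 37. ] 6.3 hull [[262, 306], [259, 341], [242, 341], [246, 305]]
    [262 306] z 0.018 z0 [0.4414 0.1269] z60 [0.4443 0.1197] z21 [0.4424 0.1244]
    [259 341] z 0.02 z0 [0.3833 0.1305] z60 [0.3907 0.123 ] z21 [0.3859 0.1279]
    [242 341] z -0.001 z0 [0.3831 0.159 ] z60 [0.3905 0.1493] z21 [0.3857 0.1556]
    [246 305] z 0.02 z0 [0.4428 0.154 ] z60 [0.4456 0.1447] z21 [0.4438 0.1508]
2181.5 [298.5 222.3] [65.6 35.4] 10.3 hull [[269, 201], [331, 211], [328, 243], [264, 234]]
    [269 201] z 0.021 z0 [0.6221 0.1192] z60 [0.6109 0.1126] z21 [0.6182 0.1169]
    [331 211] z 0.003 z0 [0.6055 0.011 ] z60 [0.5957 0.0128] z21 [0.6021 0.0116]
    [328 243] z -0.002 z0 [0.5496 0.015
[... 303 characters left out ...]
7]
    [501 352] z 0.058 z0 [ 0.369  -0.2758] z60 [ 0.3775 -0.2517] z21 [ 0.372  -0.2674]
    [349 358] z 0.056 z0 [ 0.3569 -0.0207] z60 [ 0.3664 -0.0164] z21 [ 0.3602 -0.0192]
    [342 194] z 0.058 z0 [ 0.6358 -0.008 ] z60 [ 0.6236 -0.0047] z21 [ 0.6315 -0.0069]
879.0 [478.6 154.3] [34.4 33.1] 26.6 hull [[480, 138], [496, 157], [476, 171], [461, 153]]
    [480 138] z 0.025 z0 [ 0.7396 -0.2529] z60 [ 0.7194 -0.2306] z21 [ 0.7325 -0.2451]
    [496 157] z 0.0 z0 [ 0.7052 -0.2801] z60 [ 0.6876 -0.2557] z21 [ 0.6991 -0.2715]
    [476 171] z 0.025 z0 [ 0.6795 -0.2438] z60 [ 0.6639 -0.2222] z21 [ 0.674  -0.2363]
    [461 153] z 0.026 z0 [ 0.7118 -0.2183] z60 [ 0.6937 -0.1987] z21 [ 0.7055 -0.2114]
```

View pics/crop0.png

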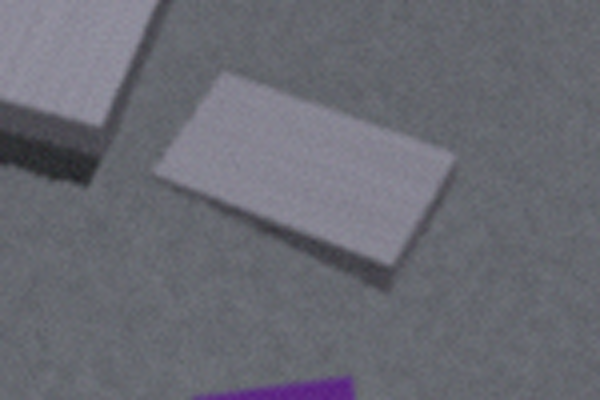

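The crop shows bare aluminium with the thick upright face at the lower right, away from the stand, so this is the wedge.

Measured positions:
- **Wedge:** centre about (0.583, 0.067), heading about 7° off.
- **Stand:** yaw about 2.5°.
- **Short foot:** about (0.601, -0.029).

I'll first push the wedge's -x side to shift it about 14 mm in +x and square it up. After that, two fingertips go on the thick face.

```bash
python3 -m handwheel '[[[0,0,0,1],[0,0,0,1],[0,0,0,1],[0,0,0,1],[0,0,0,1],[0,0,0,1],[0,0,0,1],[0,0,0,1],[0,0,0,1],[0,0,0,1],[0,0,0,1],[0,0,0,0.53],[-1,0.55,0,0],[-1,0.55,0,0],[-1,0.55,0,0],[-1,0.55,0,0],[-1,0.55,0,0],[-1,0.55,0,0],[-1,0.55,0,0],[-1,0.55,0,0]]]' 0 30; python3 -m handwheel '[[[-1,0.5,0,0],[-1,0.5,0,0],[-1,0.5,0,0],[-1,0.5,0,0],[-1,0.5,0,0],[-1,0.5,0,0],[-1,0.5,0,0],[-1,0.5,0,0],[-1,0.5,0,0],[-1,0.5,0,0],[-1,0.5,0,0],[-1,0.5,0,0],[-1,0.5,0,0],[-0.4,0.5,0,0],[0,0,0,0],[0,0,0,0]]]'
```

```text
t: 2.6
tcp_pos: [0.3152, 0.3973, 0.231]
tool_rot: [0.691, 0.722, -0.0, -0.0]
force: [0.7, 0.4, -1.0]
finger_gap: -0.001
gripper_force: 0.0
t: 4.6
tcp_pos: [0.5037, 0.072, 0.231]
tool_rot: [0.691, 0.723, -0.0, -0.001]
force: [0.1, -0.7, 0.3]
finger_gap: 0.002
gripper_force: 0.0
```

```bash
python3 -m handwheel '[[[0,0,1,0],[0,0,1,0],[0,0,1,0],[0,0,1,0],[0,0,1,0],[0,0,1,0],[0,0,1,0],[0,0,1,0],[0,0,0.5,0],[0,0,0.5,0],[0,0,0,0]]]'; python3 -m handwheel '[[[0,0.3,0,0],[0,0.3,0,0],[0,0.25,0,0],[0,0.25,0,0],[0,0.2,0,0],[0,0.2,0,0],[0,0.2,0,0],[0,0.2,0,0],[0,0,0,0]]]'
cat > look.py <<'E'
import sys
from h import *
im,d=snapshot("top");np.savez("t.npz",im=im,d=d);n=sys.argv[1]
p=camera_params("top");K=np.array(p["mtx"]);E=np.array(p["extrinsics"])
def ray(u,v,h):
    d=E[:3,:3]@np.array([(u-K[0,2])/K[0,0],-(v-K[1,2])/K[1,1],-1]);o=E[:3,3];return (o+d*(h-o[2])/d[2])[:2].round(4)
m=((im.min(-1)>110)&(np.ptp(im.astype(int),axis=-1)<45)).astype(np.uint8);m=cv2.morphologyEx(m,cv2.MORPH_OPEN,np.ones((3,3)))
for c in cv2.findContours(m,cv2.RETR_EXTERNAL,cv2.CHAIN_APPROX_NONE)[0]:
    h=cv2.approxPolyDP(cv2.convexHull(c),6,True)[:,0]
    if cv2.contourArea(c)>300: print(cv2.contourArea(c),[(q.tolist(),ray(*q,.003).tolist(),ray(*q,.021).tolist(),ray(*q,.06).tolist()) for q in h])
cv2.imwrite(f"pics/{n}.png",cv2.resize(im[130:330,220:520],(750,500),interpolation=cv2.INTER_CUBIC)[...,::-1])
E
python3 look.py a1
```

```text
t: 5.98
tcp_pos: [0.5041, 0.0715, 0.0059]
tool_rot: [0.691, 0.722, -0.0, -0.0]
force: [0.7, -0.8, 0.2]
finger_gap: -0.001
gripper_force: 0.0
t: 7.1
tcp_pos: [0.5526, 0.0733, 0.0063]
tool_rot: [0.692, 0.722, 0.0, 0.0]
force: [0.2, 1.1, 0.5]
finger_gap: -0.001
gripper_force: 0.2
2567.0 [([639, 211], [0.6106, -0.5241], [0.6075, -0.5111], [0.6008, -0.4828]), ([639, 292], [0.4711, -0.5135], [0.4712, -0.5007], [0.4716, -0.4729]), ([604, 291], [0.4722, -0.4539], [0.4723, -0.4425], [0.4727, -0.4178]), ([599, 214], [0.6046, -0.4541], [0.6017, -0.4427], [0.5953, -0.4179])]
176280.5 [([0, 23], [0.945, 0.6153], [0.9341, 0.6017], [0.9104, 0.5723]), ([639, 30], [0.9457, -0.5496], [0.9348, -0.5359], [0.9112, -0.5064]), ([639, 479], [0.1707, -0.4907], [0.1779, -0.4784], [0.1935, -0.4518]), ([447, 479], [0.1683, -0.1793], [0.1755, -0.1743], [0.1912, -0.1635]), ([0, 315], [0.4224, 0.5659], [0.4238, 0.5535], [0.4266, 0.5266])]
```

View pics/a1.png

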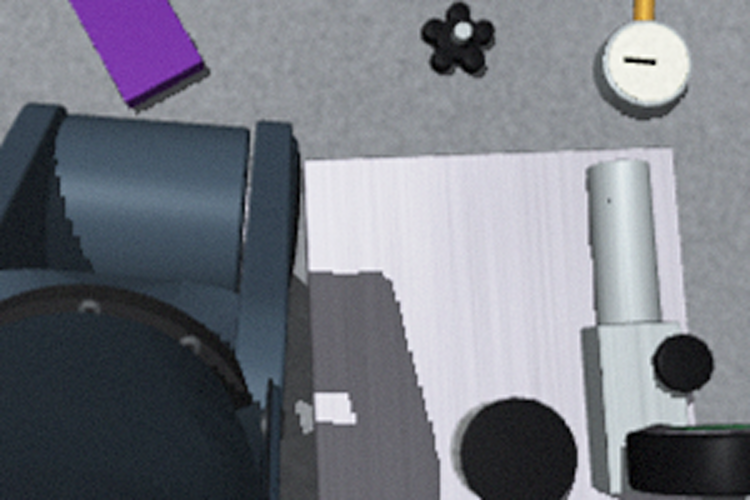

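The hand hides the wedge here, so I'll retreat, raise, move round to the thick end and look again.

```bash
python3 -m handwheel '[[[0,-0.6,0,0],[0,0,-1,0],[0,0,-1,0],[0,0,-1,0],[0,0,-1,0],[1,0.3,-1,0],[1,0.3,0,0],[1,0.3,0,0],[1,0.3,0,0],[1,0.3,0,0],[1,0.3,0,0],[1,0.3,0,0],[1,0.3,0,0],[0,0,0,0]]]' 30
python3 - <<'E'
from h import *
s=sense();print(s["tcp_pos"],s["tool_rot"])
im,d=snapshot("top");np.savez("t.npz",im=im,d=d)
i2,d2=snapshot("scene");np.savez("s.npz",im=i2,d=d2)
a=cv2.resize(im[170:290,200:420],(660,360));b=cv2.resize(i2[230:350,230:450],(440,240))
o=np.zeros((600,660,3),np.uint8);o[:360]=a;o[360:,:440]=b
cv2.imwrite("pics/b.png",o[...,::-1])
w=world("top",d);print(w[223,250:360:5].round(3).tolist())
E
```

```text
t: 8.9
tcp_pos: [0.5885, 0.2766, 0.1312]
tool_rot: [0.691, 0.723, 0.001, 0.0]
force: [0.3, -0.2, -0.4]
finger_gap: 0.346
gripper_force: 0.0
[0.58850278 0.27660091 0.13122992] [6.90692116e-01 7.23148602e-01 6.25852341e-04 3.28483680e-04]
[[0.583, 0.151, 0.0], [0.583, 0.143, -0.002], [0.583, 0.134, -0.001], [0.581, 0.123, 0.021], [0.581, 0.114, 0.02], [0.581, 0.106, 0.017], [0.581, 0.098, 0.017], [0.582, 0.089, 0.015], [0.582, 0.081, 0.013], [0.582, 0.073, 0.011], [0.582, 0.064, 0.011], [0.583, 0.056, 0.01], [0.583, 0.047, 0.009], [0.583, 0.039, 0.006], [0.584, 0.03, 0.005], [0.584, 0.021, 0.003], [0.584, 0.013, 0.0], [0.585, 0.004, -0.002], [0.585, -0.005, -0.0], [0.576, -0.01, 0.06], [0.577, -0.018, 0.058], [0.577, -0.026, 0.058]]
```

View pics/b.png

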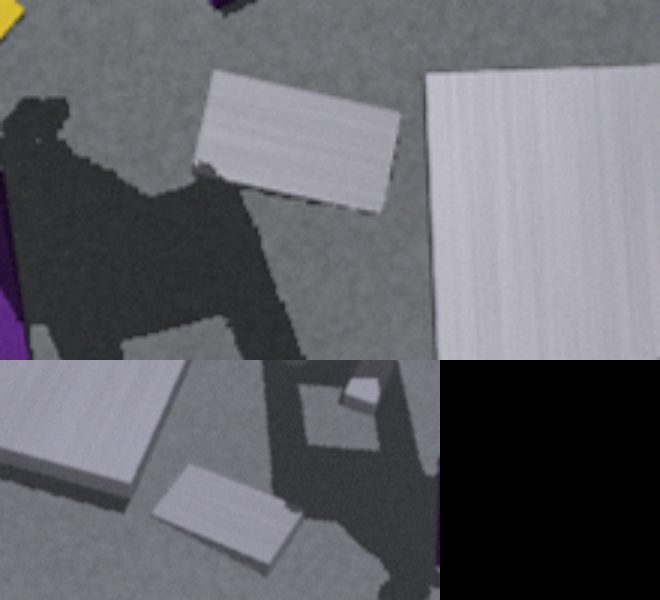

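The shift worked, but the wedge is now yawed about 12°, with thick-face corners at crop (214,70) and (195,162). A square two-finger push on the thick face touches its -x corner first, which should turn the wedge back and bring the thin end in line with the foot.

```bash
python3 -m handwheel '[[[-1,0,0,0],[-1,0,0,0],[-1,0,0,0],[-1,0,0,0],[-0.4,0,0,0],[0,0,1,0],[0,0,1,0],[0,0,1,0],[0,0,1,0],[0,0,0.5,0],[0,0,0.5,0],[0,0,0,0]]]'; python3 -m handwheel '[[[-0.3,0,0,0],[-0.3,0,0,0],[-0.3,0,0,0],[-0.3,0,0,0],[-0.2,0,0,0],[-0.2,0,0,0],[-0.2,0,0,0],[-0.2,0,0,0],[0,0,0,0]]]'
python3 - <<'E'
from h import *
im,d=snapshot("top");np.savez("t.npz",im=im,d=d)
i2,d2=snapshot("scene");np.savez("s.npz",im=i2,d=d2)
a=cv2.resize(im[170:290,200:420],(660,360));b=cv2.resize(i2[230:350,230:450],(440,240))
o=np.zeros((600,660,3),np.uint8);o[:360]=a;o[360:,:440]=b
cv2.imwrite("pics/c.png",o[...,::-1])
E
```

```text
t: 10.5
tcp_pos: [0.5925, 0.1651, 0.0057]
tool_rot: [0.692, 0.722, -0.0, -0.0]
force: [0.8, 0.2, 0.2]
finger_gap: 0.352
gripper_force: 0.0
t: 11.62
tcp_pos: [0.5953, 0.1147, 0.0062]
tool_rot: [0.692, 0.722, -0.0, 0.0]
force: [1.0, 0.6, 0.4]
finger_gap: 0.35
gripper_force: 0.0
```

View pics/c.png

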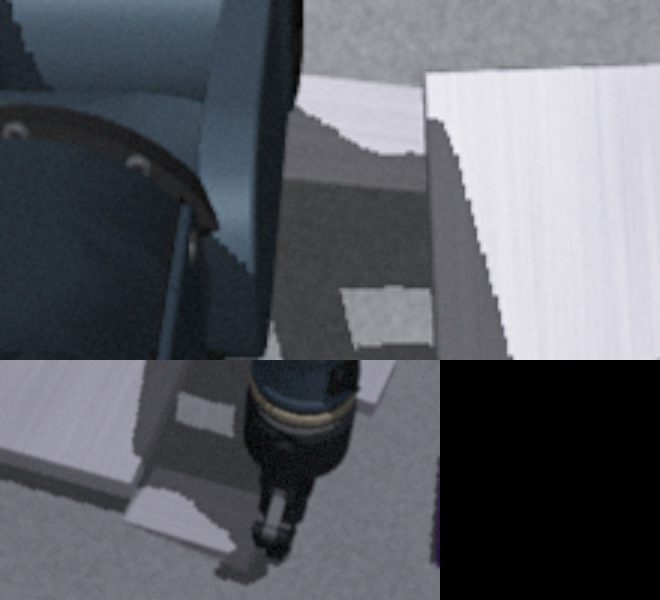

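The thin end is now at the plate edge, crop (425,88)–(425,190), and lines up with the foot to within about 7 mm. I'll keep pushing slowly and watch the force.

```bash
python3 -m handwheel '[[[-0.2,0,0,0],[-0.2,0,0,0],[-0.2,0,0,0],[-0.2,0,0,0],[-0.2,0,0,0],[-0.2,0,0,0],[0,0,0,0]]]'|egrep 'tcp|^force'; for i in 1 ; do python3 -m handwheel '[[[-0.1,0,0,0],[-0.1,0,0,0],[0,0,0,0]]]'|egrep 'tcp|^force'; python3 -m handwheel '[[[-0.1,0,0,0],[-0.1,0,0,0],[0,0,0,0]]]'|egrep 'tcp|^force'; done
```

```text
tcp_pos: [0.5966, 0.0846, 0.0063]
force: [-0.8, -0.4, -0.3]
tcp_pos: [0.5967, 0.0801, 0.0064]
force: [-0.2, -0.9, -0.4]
tcp_pos: [0.5969, 0.075, 0.0063]
force: [0.5, 0.4, 0.3]
```

```bash
python3 -m handwheel '[[[-0.1,0,0,0],[-0.1,0,0,0]]]'|egrep 'tcp|^force'; python3 -m handwheel '[[[-0.1,0,0,0]]]'|egrep 'tcp|^force';  python3 -m handwheel '[[[-0.1,0,0,0]]]'|egrep 'tcp|^force'
```

```text
tcp_pos: [0.5971, 0.0702, 0.0063]
force: [-0.6, 1.3, 0.0]
tcp_pos: [0.5972, 0.0676, 0.0063]
force: [-0.8, 1.9, -0.0]
tcp_pos: [0.5973, 0.0651, 0.0063]
force: [0.0, 1.6, 1.0]
```

Run:
```python
from h import *
im,d=snapshot("top");i2,d2=snapshot("scene")
a=cv2.resize(im[170:290,200:420],(660,360));b=cv2.resize(i2[230:350,230:450],(440,240))
o=np.zeros((600,660,3),np.uint8);o[:360]=a;o[360:,:440]=b
cv2.imwrite("pics/d.png",o[...,::-1])
```

```text
(no output)
```

View pics/d.png

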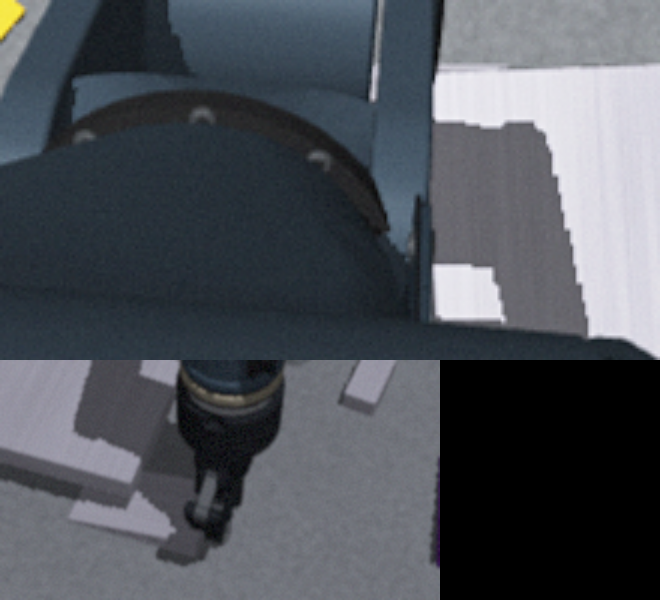

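The wedge is sliding under the corner, with its far edge at crop (70,518) in the scene view. The force is still just sliding friction, so I'll continue in small steps.

```bash
for i in 1; do python3 -m handwheel '[[[-0.1,0,0,0]]]'|egrep 'tcp|^force'; python3 -m handwheel '[[[-0.1,0,0,0]]]'|egrep 'tcp|^force';  python3 -m handwheel '[[[-0.1,0,0,0]]]'|egrep 'tcp|^force'; done
```

```text
tcp_pos: [0.5974, 0.0628, 0.0063]
force: [-0.9, 1.4, 1.7]
tcp_pos: [0.5975, 0.0602, 0.0063]
force: [-1.0, 0.5, 0.2]
tcp_pos: [0.5976, 0.0581, 0.0063]
force: [0.5, 4.5, 1.0]
```

```bash
python3 -m handwheel '[[[-0.05,0,0,0],[0,0,0,0]]]'|egrep 'tcp|^force'; python3 -m handwheel '[[[-0.05,0,0,0],[0,0,0,0]]]'|egrep 'tcp|^force'
```

```text
tcp_pos: [0.5976, 0.0572, 0.0063]
force: [0.3, 5.5, 1.0]
tcp_pos: [0.5976, 0.0564, 0.0063]
force: [0.1, 6.9, -0.3]
```

The force is rising steeply to 6.9 N, so the wedge is snug. Next I'll back off, raise, move over the press point and shut the fingers.

```bash
python3 -m handwheel '[[[0.3,0,0,0],[0.7,0,0,0],[1,0,0,0],[0,0,-1,0],[0,0,-1,0],[0,0,-1,0],[0,0,-1,0],[0,0,-0.5,0],[-1,0,0,0],[-1,0,0,0],[-1,0,0,0],[-1,0,0,0],[-0.7,0,0,0],[-0.7,0,0,0],[0,0,0,0]]]' 30|egrep 'tcp|^force|gap'; python3 -m handwheel '[[[0,0,0.5,0],[0,0,0.5,0],[0,0,0.5,0],[0,0,0.3,0],[0,0,0,0]]]' 0|egrep 'tcp|^force|gap'
```

```text
tcp_pos: [0.6016, -0.0307, 0.1187]
force: [0.4, -0.1, 0.1]
finger_gap: 0.353
tcp_pos: [0.6009, -0.0294, 0.0728]
force: [0.8, 1.0, 0.6]
finger_gap: -0.003
```

```bash
python3 -m handwheel '[[[0,0,0.2,0],[0,0,0.2,0],[0,0,0.1,0],[0,0,0,0]]]'|egrep 'tcp|^force'; python3 -m handwheel '[[[0,0,0.04,0],[0,0,0,0]]]'|egrep 'tcp|^force'; python3 -m handwheel '[[[0,0,0.04,0],[0,0,0,0]]]'|egrep 'tcp|^force'
```

```text
tcp_pos: [0.6013, -0.0296, 0.0611]
force: [0.5, -0.9, 0.6]
tcp_pos: [0.6015, -0.0297, 0.0604]
force: [0.4, 0.3, 0.2]
tcp_pos: [0.6016, -0.0297, 0.0594]
force: [-0.3, 0.3, 0.0]
```

```bash
python3 -m handwheel '[[[0,0,0.04,0],[0,0,0,0]]]'|egrep 'tcp|^force'; python3 -m handwheel '[[[0,0,0.04,0],[0,0,0,0]]]'|egrep 'tcp|^force'; python3 -m handwheel '[[[0,0,0.04,0],[0,0,0,0]]]'|egrep 'tcp|^force'
```

```text
tcp_pos: [0.6017, -0.0297, 0.0593]
force: [-1.4, 0.9, 6.2]
tcp_pos: [0.6017, -0.0297, 0.0592]
force: [-2.2, 0.6, 11.6]
tcp_pos: [0.6017, -0.0296, 0.0591]
force: [-3.6, 1.2, 15.9]
```

At 16 N the corner gives only about 0.2 mm, so it's solid. I'll hold briefly, then withdraw and check from a clear position.

```bash
python3 -m handwheel '[[[0,0,0,0],[0,0,0,0],[0,0,-0.3,0],[0,0,-0.7,0],[0,0,-1,0],[0,0,-1,0],[0,0,-1,0],[1,0,-1,0],[1,0,-1,0],[1,0,0,0],[1,0,0,0],[1,0,0,0],[1,0,0,0],[1,0,0,0],[1,0,0,0],[1,0,0,0],[1,0,0,0],[0,0,0,0]]]'|egrep 't:|tcp|^force'
python3 - <<'E'
from h import *
im,d=snapshot("top");i2,d2=snapshot("scene");w=world("top",d)
print("plate z",np.median(w[205:225,352:372,2]),np.median(w[205:300,360:440,2]))
a=cv2.resize(im[170:290,200:420],(660,360));b=cv2.resize(i2[230:350,230:450],(440,240))
o=np.zeros((600,660,3),np.uint8);o[:360]=a;o[360:,:440]=b
cv2.imwrite("pics/e.png",o[...,::-1])
E
```

```text
t: 21.32
tcp_pos: [0.5903, 0.2216, 0.2068]
tool_rot: [0.691, 0.723, 0.0, 0.0]
force: [-0.3, -0.4, 0.4]
plate z 0.05892541119339034 0.05920429115119247
```

View pics/e.png

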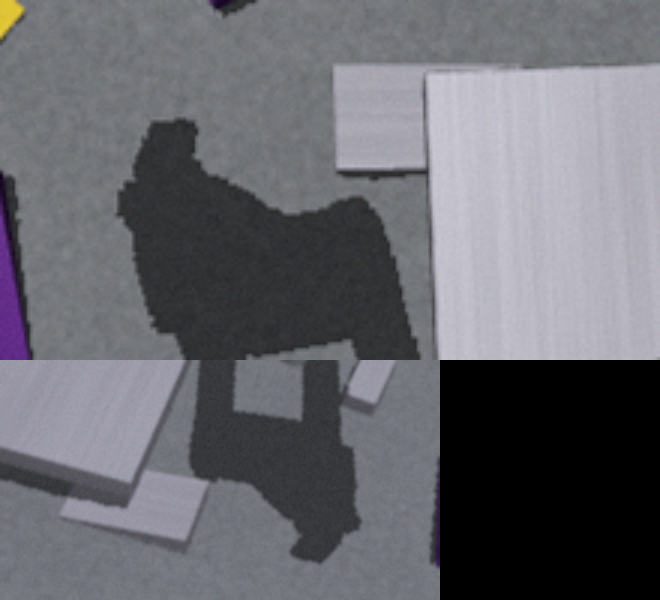

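The wedge sits squarely under the corner: its thick face is at crop (334,65)–(336,170), about 5 mm off the foot's line. The plate is level and hasn't moved, with its corner still at (426,72), and the hand is clear.

```bash
python3 -c "
from station import sign_off;print(sign_off())"
```

```text
the job is handed in; nothing more can be done
None
```

The wedge is snug under the short foot, the corner gave only about 0.2 mm under a 16 N press, the hand is clear, and the job was handed in at about 21 s; the sign-off returned no verdict.

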